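# Face up two rows of screw cartons in the counter display

### The arm

A 7-joint arm with a two-finger parallel gripper is mounted at the origin on the work surface. World frame = base frame: x ahead of the robot, y to its left, z up, the work surface at z = 0. Lengths are in m, angles in rad, forces in N, time in s.
With the tool pointing down it reaches from about 0.4 to 0.9 m from the base axis. Payload 5.5 kg.
Tool frame: the origin (TCP) lies on the centre line of the jaws, within the pads' length; the fingertips stand 19 mm ahead of it and the grasp point (between the pads) is the TCP (r.tip_reach is the distance from the TCP to the fingertips, in m); y points along the fingers, z is the direction in which the jaws open and shut, and the axes are right-handed (so a half turn about y gives the same grasp; the last joint's range is limited). The gripper opens to 85 mm and grips with 20 to 120 N. Pads are 22 mm wide; open, the fingers measure 114 mm over their backs; the gripper's body (76 mm by 85 mm) begins 54 mm behind the grasp point. The pads swing forward as they close: fully open they stand 13 mm farther back than shut.
Start: joints at [-1.018, 0.501, -0.427, 1.55, 0.221, 1.138, -0.21], TCP at [0.186, 0.623, 0.25] pointing down, gripper open.
Joint ranges: [-2.88, 2.88], [-0.31, 2.03], [-1.54, 1.56], [0.2, 2.42], [-1.41, 4.55], [0.19, 2.02], [-2.57, 2.57]. Speed limits (rad/s): [2.57, 2.57, 3.14, 3.14, 3.14, 3.14, 3.14].

### API

Orientations are given as a rotation vector (axis times angle).
In Python, from plant import r, cams gives the robot as it stands. The module is installed in compiled form; this text tells all that it offers.
- The arm moves only by the tool play_rows, never from a script. Its argument "commands" is text: rows parted by semicolons, each of 5 numbers parted by spaces: the shift along the tool's x, y, z in cm, then the turn about the tool's y in rad, then the finger opening in cm, from 0 to 8.54. A call has 1 to 5 rows; each row shifts and turns the commanded pose from where the row before left it, along the tool's axes as they then stand; what a row does not reach is not made up. A row lasts 1/10 s, in which the tool goes at most 50 mm and 8.59 degrees, less where a joint would pass 70% of its speed; a pose out of reach is approached as far as the arm can. A call is refused whole if a number of a shift passes 5 or a number of a turn 0.15, either way. A call with a gripper value outside its range is refused whole. The fingers move at their own pace and stop on an object; "newtons" is the grip in N (left out, the last holds). Time passes only in rows, so rows that do not move let the fingers close. It gives the time, the measured TCP pose, the force and the opening at its end, in the units of the state.
- r.get_state(): the state, without advancing time (a new reading comes with each control period).
- cams.get_image(name): name is "side" or "top"; returns the picture (400x640x3 uint8, red, green, blue); there is no depth.
- cams.get_calibration(name): a dict with "vfov" (degrees; the focal length in pixels is half the picture's height over the tangent of half this angle, whatever the lens; pixels are square), "cx", "cy" (the principal point, pixels), "extrinsics" (4x4, takes a point from world to camera coordinates). Camera axes: x right, y down, z forward; pixel columns grow to the right and rows downward; lengths in m; the calibration is good to about 2 mm. A picture is of the moment at which its call begins. get_calibration takes no time and is no camera call.
- r.hand_in(): hands the job in, once; it reports no verdict.
The state is a dict: "time": time; "q": joint angles; "qvel": joint speeds; "effort": joint torques, N m; "ee_pos": TCP position; "eef_rot": TCP orientation; "force": force on the tool from outside, world axes, zero at the start; "torque": the same for the moment, N m; "opening": finger opening in m.
Only numpy, scipy, OpenCV 4.12 (cv2) and the standard library are available. Lean on these libraries where they do the work, as an engineer would, in place of code of your own. Each camera call takes 0.05 s, during which the arm holds its last target.

### The job

Face up the display tray on the shop counter: from behind, push the row of four yellow cartons along its lane as one train until it is fully home against the red stop, and do the same with the row of three white cartons in the other lane. The cartons of a row stay together and upright and are only slid along the tray, never picked up, and the other things on the counter are left where they are.

Things in the scene. Friction and masses are not known exactly. Their poses are not given: they have to be found in the camera images.
- tray: Fixed two-lane tray, dark steel floor 336 x 128 x 6 mm. Origin on the counter under its middle; +x along the lanes to the red stop plate (40 mm high, inner face at x = 160 mm), z up; the -x end (x = -170 mm) is open. Lane centre lines: y = +34 mm yellow, -34 mm white. Lanes 52 mm wide between aluminium rails with tops 20 mm above the counter; middle rail 16 mm wide, outer 4 mm.
- stop_y (a point): Point on the inner face of the red stop plate, at the centre line of the yellow lane, at tray floor height (6 mm above the counter). Axes as the tray's.
- stop_w (a point): The same point of the white lane.
- yellow1: Yellow (dark label on top) carton of screws, 42 mm along the lane x 48 mm across x 45 mm high, about 0.1 to 0.2 kg, top 51 mm above the counter. Origin at the centre of its underside; x along the lane towards the stop, z up. Front one of its row of 4, nearest the stop; it starts 50 mm or more short of the stop.
- yellow2: Yellow (dark label on top) carton of screws, 42 mm along the lane x 48 mm across x 45 mm high, about 0.1 to 0.2 kg, top 51 mm above the counter. Origin at the centre of its underside; x along the lane towards the stop, z up. Number 2 of 4 counted from the stop, standing against the one in front.
- yellow3: Yellow (dark label on top) carton of screws, 42 mm along the lane x 48 mm across x 45 mm high, about 0.1 to 0.2 kg, top 51 mm above the counter. Origin at the centre of its underside; x along the lane towards the stop, z up. Number 3 of 4 counted from the stop, standing against the one in front.
- yellow4: Yellow (dark label on top) carton of screws, 42 mm along the lane x 48 mm across x 45 mm high, about 0.1 to 0.2 kg, top 51 mm above the counter. Origin at the centre of its underside; x along the lane towards the stop, z up. Number 4 of 4 counted from the stop, standing against the one in front; the rear one, whose back face (21 mm behind its origin) is free for pushing. The tray floor is bare for at least 50 mm behind it.
- white1: White (red label on top) carton of screws, 42 mm along the lane x 48 mm across x 45 mm high, about 0.1 to 0.2 kg, top 51 mm above the counter. Origin at the centre of its underside; x along the lane towards the stop, z up. Front one of its row of 3, nearest the stop; it starts 50 mm or more short of the stop.
- white2: White (red label on top) carton of screws, 42 mm along the lane x 48 mm across x 45 mm high, about 0.1 to 0.2 kg, top 51 mm above the counter. Origin at the centre of its underside; x along the lane towards the stop, z up. Number 2 of 3 counted from the stop, standing against the one in front.
- white3: White (red label on top) carton of screws, 42 mm along the lane x 48 mm across x 45 mm high, about 0.1 to 0.2 kg, top 51 mm above the counter. Origin at the centre of its underside; x along the lane towards the stop, z up. Number 3 of 3 counted from the stop, standing against the one in front; the rear one, whose back face (21 mm behind its origin) is free for pushing. The tray floor is bare for at least 50 mm behind it.
- jar: Bystander: amber jar with a black lid, 44 mm wide, 62 mm high, standing beside the tray's yellow lane. Origin at the centre of its underside.
- screwdriver: Bystander: red-handled screwdriver 170 mm long, lying beside the tray's white lane, roughly along it. Origin under its middle.
- tape: Bystander: yellow tape measure, about 62 mm wide and 34 mm high. Origin under its round part's centre.
- calculator: Bystander: blue desk calculator 145 x 85 x 14 mm. Origin at the centre of its underside.
- drillcase: Bystander: red flat drill-bit case 100 x 65 x 22 mm. Origin at the centre of its underside.
- openbox: Bystander: empty open white box 110 x 90 x 55 mm, its flap up to about 75 mm high. Origin at the centre of its underside.
Mind the look-alikes: they are no part of the job. What is shaped like the yellow4 but turquoise is not meant. Leave any green look-alike of the white3 alone.

How it is judged:
By the outcome, as a careful person would: the job done as asked, in the order asked, and still so for the second after the job is handed in, with the robot touching nothing.
It also fails if it takes over 48 s, if anything falls off the work surface, if the arm or the gripper's body presses on something with over 40 N, if the wrist force passes 120 N, or if a joint passes its speed limit or range.

## Working session

There is one attempt and no reset: what is moved stays moved. The work goes in short steps, Python scripts to look and compute and a tool call to move; the robot and the scene stay as the last step left them, time stands still between calls to the robot, and variables do not carry over. Pictures are saved under pics/ and viewed, and the job is handed in when it is done.

Besides the shell and the picture viewer there is one more tool, called after "Call:" in YAML: its name, and indented under it one key for each argument. play_rows: Moves the arm, as the interface text tells. Its arguments: {"type":"object","properties":{"commands":{"type":"string"},"newtons":{"type":"number"}},"required":["commands"]}

```bash
mkdir -p pics; python3 - <<'E'
from plant import r,cams
import cv2,numpy as np
np.set_printoptions(precision=4,suppress=True)
for n in("top","side"):
    im=cams.get_image(n);cv2.imwrite(f"pics/{n}0.png",im[:,:,::-1])
    c=cams.get_calibration(n);print(n,c)
s=r.get_state()
for k,v in s.items():print(k,v)
print(r.tip_reach)
E
```

```text
top {'vfov': 56.05263602426107, 'cx': 317.3018155877996, 'cy': 203.17285953494655, 'extrinsics': array([[-0.0027, -0.9999, -0.0107, -0.0079],
       [-0.9808,  0.0048, -0.1948,  0.5454],
       [ 0.1949,  0.01  , -0.9808,  0.954 ],
       [ 0.    ,  0.    ,  0.    ,  1.    ]])}
side {'vfov': 45.28210265542871, 'cx': 317.25101047321897, 'cy': 210.3172234557893, 'extrinsics': array([[-0.9974, -0.0709,  0.0137,  0.5594],
       [-0.0606,  0.7182, -0.6932,  0.0764],
       [ 0.0393, -0.6922, -0.7206,  1.5779],
       [ 0.    ,  0.    ,  0.    ,  1.    ]])}
time 0.1
q [-1.0178  0.5018 -0.4268  1.5513  0.2208  1.1383 -0.2103]
qvel [ 0.0015 -0.0011 -0.0017 -0.0021  0.0015 -0.0006 -0.0006]
effort [ -0.0107 -57.0811  -5.8379 -28.175    0.0106   0.0055   0.    ]
ee_pos [0.1856 0.6223 0.2493]
eef_rot [-1.5606  0.2277 -0.2272]
force [ 0.2143 -0.2321  0.106 ]
torque [-0.018   0.0447  0.0327]
opening 0.08508440212784
0.019
```

View pics/top0.png

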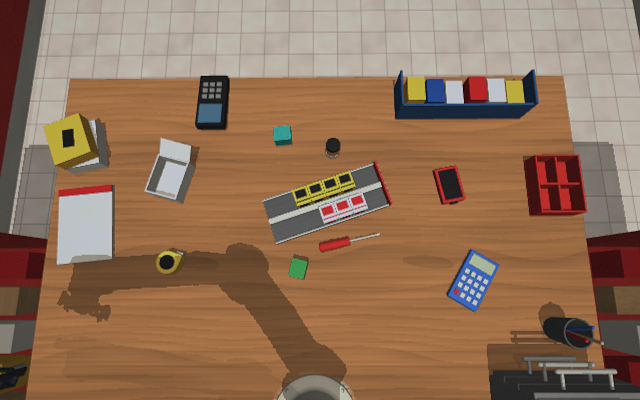

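View pics/side0.png

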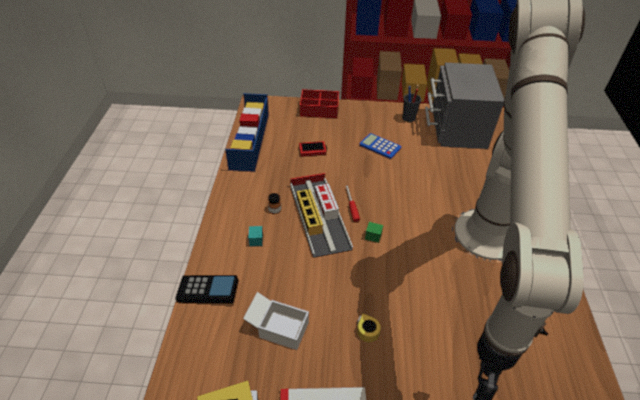

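```bash
python3 - <<'E'
import cv2
a=cv2.imread("pics/top0.png")[150:260,250:400];cv2.imwrite("pics/topz.png",cv2.resize(a,None,fx=5.2,fy=5.2,interpolation=cv2.INTER_CUBIC))
a=cv2.imread("pics/side0.png")[165:265,265:385];cv2.imwrite("pics/sidez.png",cv2.resize(a,None,fx=6,fy=6,interpolation=cv2.INTER_CUBIC))
E
```

```text
(no output)
```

View pics/topz.png

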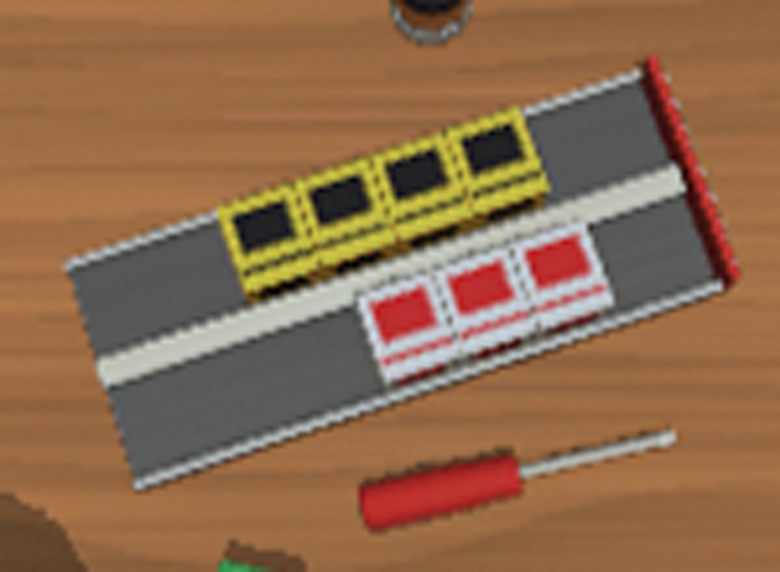

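View pics/sidez.png

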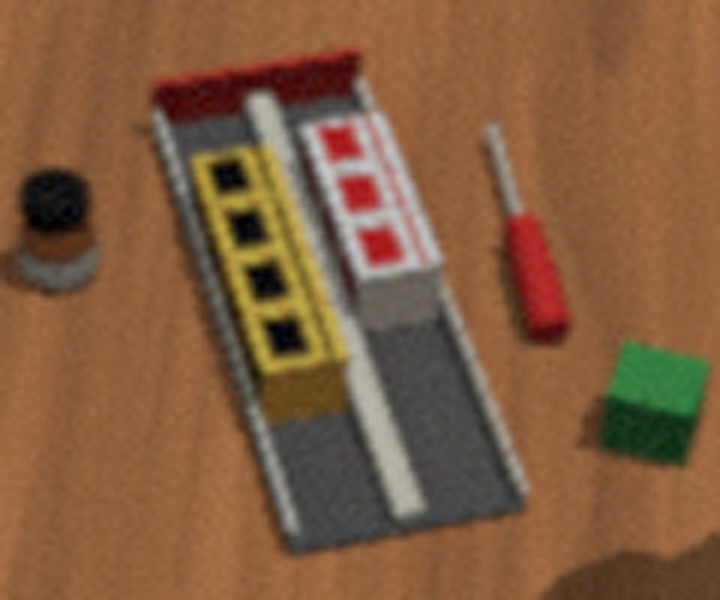

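```bash
cat > h.py <<'E'
from plant import r,cams
import cv2,numpy as np
np.set_printoptions(precision=4,suppress=True)
C={n:cams.get_calibration(n) for n in("top","side")}
def cast(n,uv,z):
    c=C[n];f=200/np.tan(np.radians(c["vfov"]/2));E=np.array(c["extrinsics"]);R=E[:3,:3];t=E[:3,3]
    o=-R.T@t;d=R.T@np.array([(uv[0]-c["cx"])/f,(uv[1]-c["cy"])/f,1]);return o+d*(z-o[2])/d[2]
def proj(n,p):
    c=C[n];f=200/np.tan(np.radians(c["vfov"]/2));E=np.array(c["extrinsics"]);q=E[:3,:3]@p+E[:3,3]
    return np.array([q[0]/q[2]*f+c["cx"],q[1]/q[2]*f+c["cy"]])
def labels(n,im,lo=8):
    """label centroids (dark on yellow, red on white) within tray area"""
    hsv=cv2.cvtColor(im,cv2.COLOR_RGB2HSV)
    x0,x1,y0,y1=(262,392,160,245) if n=="top" else (288,352,178,255)
    out={}
    dark=(hsv[...,2]<60).astype(np.uint8)
    red=(((hsv[...,0]<8)|(hsv[...,0]>172))&(hsv[...,1]>140)&(hsv[...,2]>120)).astype(np.uint8)
    for k,m in(("y",dark),("w",red)):
        mm=np.zeros_like(m);mm[y0:y1,x0:x1]=m[y0:y1,x0:x1]
        N,_,st,ce=cv2.connectedComponentsWithStats(mm,connectivity=4)
        out[k]=[(st[i,4],ce[i].round(2)) for i in range(1,N) if st[i,4]>=lo]
    return out
E
python3 - <<'E'
from h import *
for n in("top","side"):
    im=cv2.imread(f"pics/{n}0.png")[:,:,::-1].copy()
    for k,l in labels(n,im).items():
        for a,c in l: print(n,k,a,c,cast(n,c,.051))
z=lambda u,v:((u+.5)/5.2-.5+250,(v+.5)/5.2-.5+150)
P={k:cast("top",z(*uv),h)for k,uv,h in[("YR-",(66,264),.02),("WR-",(138,488),.02),("YR+",(643,71),.02),("WR+",(722,287),.02),("M-a",(98,358),.02),("M-b",(105,385),.02),("Pya",(645,62),.04),("Pwa",(728,285),.04),("M+",(682,179),.02)]}
for k,v in P.items():print(k,v)
z=lambda u,v:((u+.5)/6-.5+265,(v+.5)/6-.5+165)
for k,uv,h in[("YR-",(293,532),.02),("WR-",(522,495),.02),("Pya",(155,82),.04),("Pwa",(360,55),.04),("M-",(408,512),.02)]:print("side",k,cast("side",z(*uv),h))
E
```

```text
top y 61 [344.28 178.08] [ 0.6152 -0.0836  0.051 ]
top y 65 [329.57 183.08] [ 0.6014 -0.0434  0.051 ]
top y 66 [314.94 188.06] [ 0.5877 -0.0037  0.051 ]
top y 15 [347.33 190.  ] [ 0.5819 -0.0913  0.051 ]
top y 65 [300.28 192.88] [0.5745 0.036  0.051 ]
top y 18 [333.   195.17] [ 0.5677 -0.0524  0.051 ]
top y 16 [318.5 200. ] [ 0.5546 -0.0132  0.051 ]
top y 17 [304.24 204.71] [0.5419 0.0252 0.051 ]
top w 85 [382.94 181.48] [ 0.6051 -0.1883  0.051 ]
top w 73 [356.58 200.  ] [ 0.5541 -0.1156  0.051 ]
top w 68 [341.88 205.01] [ 0.5406 -0.0759  0.051 ]
top w 73 [327.04 210.19] [ 0.5266 -0.036   0.051 ]
top w 137 [337.67 241.92] [ 0.4416 -0.0633  0.051 ]
side y 20 [302.75 193.85] [ 0.6167 -0.0828  0.051 ]
side y 21 [305.62 202.52] [ 0.6034 -0.0424  0.051 ]
side y 24 [308.75 211.29] [ 0.5897 -0.003   0.051 ]
side y 27 [312.04 220.59] [0.5757 0.0373 0.051 ]
side w 20 [321.4  188.35] [ 0.5555 -0.1151  0.051 ]
side w 23 [324.43 196.83] [ 0.5427 -0.0746  0.051 ]
side w 14 [350.64 204.29] [ 0.4538 -0.0468  0.051 ]
side w 25 [327.92 205.56] [ 0.5287 -0.0345  0.051 ]
YR- [0.5608 0.1434 0.02  ]
WR- [0.441  0.1026 0.02  ]
YR+ [ 0.6664 -0.1682  0.02  ]
WR+ [ 0.5466 -0.2063  0.02  ]
M-a [0.5098 0.1251 0.02  ]
M-b [0.4954 0.1211 0.02  ]
Pya [ 0.6652 -0.1665  0.04  ]
Pwa [ 0.5438 -0.2058  0.04  ]
M+ [ 0.6058 -0.1872  0.02  ]
side YR- [0.5627 0.1455 0.02  ]
side WR- [0.4453 0.111  0.02  ]
side Pya [ 0.6684 -0.169   0.04  ]
side Pwa [ 0.5497 -0.2032  0.04  ]
side M- [0.5042 0.1274 0.02  ]
```

```bash
cat >> h.py <<'E'
from scipy.spatial.transform import Rotation as Ro
yaw=np.radians(-71.2);D=np.array([np.cos(yaw),np.sin(yaw),0]);Nn=np.array([-D[1],D[0],0]);O=np.array([.5553,-.0368,0])
def tray(p): p=np.asarray(p)-O;return np.array([p@D,p@Nn,p[2]])
def world(x,y,z): return O+x*D+y*Nn+np.array([0,0,z])
def st(tgt=None):
    s=r.get_state();R=Ro.from_rotvec(s["eef_rot"]).as_matrix();p=np.array(s["ee_pos"])
    print("t",s["time"],"p",p,"tray",tray(p),"F",np.array(s["force"]),"op",s["opening"])
    print("tool axes x,y,z in tray axes:\n",np.array([[R[:,i]@D,R[:,i]@Nn,R[2,i]]for i in range(3)]))
    print("turn about y to bring +x on D / -D:",[np.arctan2(-(a@R[:,2]),a@R[:,0]) for a in(D,-D)], "q7",s["q"][6])
    if tgt is not None: print("shift cm tool axes",R.T@(world(*tgt)-p)*100)
E
python3 - <<'E'
from h import *
st((-.12,.034,.15))
z=lambda u,v:((u+.5)/5.2-.5+250,(v+.5)/5.2-.5+150)
for k,uv in[("y back-left",(219,211)),("y front-left",(520,108)),("y front-right",(549,186)),("w back-left",(358,292)),("w front-left",(584,222))]:print(k,tray(cast("top",z(*uv),.051)))
for k,uv in[("y back",(265,375)),("y back r",(345,355))]:print(k,tray(cast("side",((uv[0]+.5)/6+264.5,(uv[1]+.5)/6+164.5),.051)))
E
```

```text
t 0.1 p [0.1856 0.6223 0.2493] tray [-0.7431 -0.1375  0.2493] F [ 0.2143 -0.2321  0.106 ] op 0.08508440212784
tool axes x,y,z in tray axes:
 [[ 0.5793  0.8151 -0.0001]
 [ 0.0014 -0.0011 -1.    ]
 [-0.8151  0.5793 -0.0018]]
turn about y to bring +x on D / -D: [np.float64(0.9529244769400028), np.float64(-2.1886681766497906)] q7 -0.2102774906667574
shift cm tool axes [ 50.0788  10.0024 -40.8339]
y back-left [-0.0823  0.0564  0.051 ]
y front-left [0.0847 0.0574 0.051 ]
y front-right [0.0846 0.0128 0.051 ]
w back-left [-0.0278 -0.0079  0.051 ]
w front-left [ 0.0952 -0.0113  0.051 ]
y back [-0.0881  0.0602  0.051 ]
y back r [-0.0846  0.0155  0.051 ]
```

Call:
play_rows:
  commands: "3 0 -2.5 0 0;3 0 -2.5 0 0;3 0 -2.5 0 0;3 0 -2.5 0 0;3 0 -2.5 0 0"
  newtons: 40

```text
time: 0.6
ee_pos: [0.2943, 0.4585, 0.2499]
eef_rot: [-1.56, 0.228, -0.227]
force: [0.4, 1.5, -0.4]
opening: 0.0121
```

Call:
play_rows:
  commands: "3 0 -2.5 0 0;3 0 -2.5 0 0;3 0 -2.5 0 0;3 0 -2.5 0 0;3 0 -2.5 0 0"

```text
time: 1.1
ee_pos: [0.4022, 0.296, 0.2501]
eef_rot: [-1.559, 0.228, -0.227]
force: [1.4, 0.2, -0.6]
opening: -0.0002
```

Call:
play_rows:
  commands: "3 0 -2.5 0 0;3 0 -2.5 0 0;2 0 -2 0 0;0 0 0 0.136 0;0 0 0 0.136 0"

```text
time: 1.6
ee_pos: [0.4588, 0.206, 0.2499]
eef_rot: [-1.525, 0.447, -0.446]
force: [-0.6, 0.1, -0.2]
opening: 0.0002
```

Call:
play_rows:
  commands: "0 0 0 0.136 0;0 0 0 0.136 0;0 0 0 0.136 0;0 0 0 0.136 0;0 0 0 0.136 0"

```text
time: 2.1
ee_pos: [0.4581, 0.2075, 0.2499]
eef_rot: [-1.346, 0.968, -0.967]
force: [0.6, -0.6, 0.5]
opening: 0.0001
```

```bash
python3 -c "
from h import *
st((-.12,.034,.12))"
```

```text
t 2.1 p [0.4581 0.2075 0.2499] tray [-0.2626 -0.0133  0.2499] F [ 0.6031 -0.6411  0.5315] op 7.03252521108831e-05
tool axes x,y,z in tray axes:
 [[ 1.     -0.0046  0.    ]
 [ 0.     -0.0009 -1.    ]
 [ 0.0046  1.     -0.0009]]
turn about y to bring +x on D / -D: [np.float64(-0.004644360157539268), np.float64(3.136948293432254)] q7 -0.18220622156634322
shift cm tool axes [14.2416 12.9874  4.8059]
```

Call:
play_rows:
  commands: "2.8 1 1 -0.005 0;2.8 3 1 0 0;2.8 3 1 0 0;2.8 3 1 0 0;2.9 3 0.7 0 0"

```text
time: 2.6
ee_pos: [0.5495, 0.0892, 0.119]
eef_rot: [-1.349, 0.959, -0.959]
force: [-0.1, 0.3, -0.1]
opening: 0.0
```

Call:
play_rows:
  commands: "0 0 0 0 0;0 0 0 0 0"

```text
time: 2.8
ee_pos: [0.5481, 0.0889, 0.1189]
eef_rot: [-1.351, 0.963, -0.96]
force: [-0.3, 0.5, 0.0]
opening: 0.0001
```

```bash
python3 -c "
from h import *
st((-.12,.034,.034))
for n in('top','side'):
    im=cams.get_image(n);cv2.imwrite(f'pics/{n}1.png',im[:,:,::-1])
a=cv2.resize(cv2.imread('pics/top1.png')[140:260,250:400],None,fx=2.6,fy=2.6,interpolation=2);b=cv2.resize(cv2.imread('pics/side1.png')[165:265,265:385],None,fx=3.12,fy=3.12,interpolation=2)
cv2.imwrite('pics/c1.png',np.hstack([a,b]))
print(proj('top',r.get_state()['ee_pos']),proj('side',r.get_state()['ee_pos']))"
```

```text
t 2.8 p [0.5481 0.0889 0.1189] tray [-0.1213  0.0337  0.1189] F [-0.3491  0.4597  0.0121] op 0.00010352024780057918
tool axes x,y,z in tray axes:
 [[ 1.      0.0041 -0.0005]
 [-0.0005 -0.0031 -1.    ]
 [-0.0041  1.     -0.0031]]
turn about y to bring +x on D / -D: [np.float64(0.00405475431489773), np.float64(-3.1375378992748955)] q7 0.10100752006827311
shift cm tool axes [0.1389 8.4921 0.059 ]
[276.7672 196.7935] [319.63   218.5353]
```

View pics/c1.png

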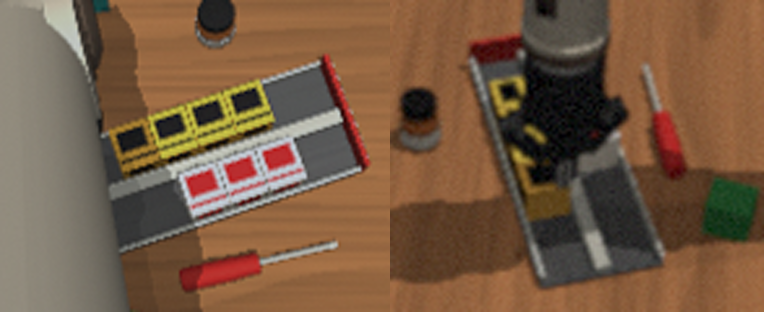

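Call:
play_rows:
  commands: "0 2 0 0 0;0 2 0 0 0;0.1 2 0.1 0 0;0 1.5 0 0 0;0 0.8 0 0 0"

```text
time: 3.4
ee_pos: [0.5498, 0.0903, 0.037]
eef_rot: [-1.349, 0.959, -0.958]
force: [0.2, 0.1, -0.4]
opening: -0.0001
```

```bash
python3 -c "
from h import *
st((-.095,.034,.036))
im=cams.get_image('side');cv2.imwrite(f'pics/side2.png',im[:,:,::-1])
cv2.imwrite('pics/c2.png',cv2.resize(im[165:265,265:385,::-1],None,fx=5,fy=5,interpolation=2))"
```

```text
t 3.4 p [0.5498 0.0903 0.037 ] tray [-0.1221  0.0358  0.037 ] F [ 0.2079  0.0721 -0.3657] op -0.0001291697762607014
tool axes x,y,z in tray axes:
 [[ 1.      0.0076 -0.0006]
 [-0.0006 -0.     -1.    ]
 [-0.0076  1.     -0.    ]]
turn about y to bring +x on D / -D: [np.float64(0.007583409627487072), np.float64(-3.134009243962306)] q7 0.0954470781477534
shift cm tool axes [ 2.7104  0.0936 -0.1992]
```

View pics/c2.png

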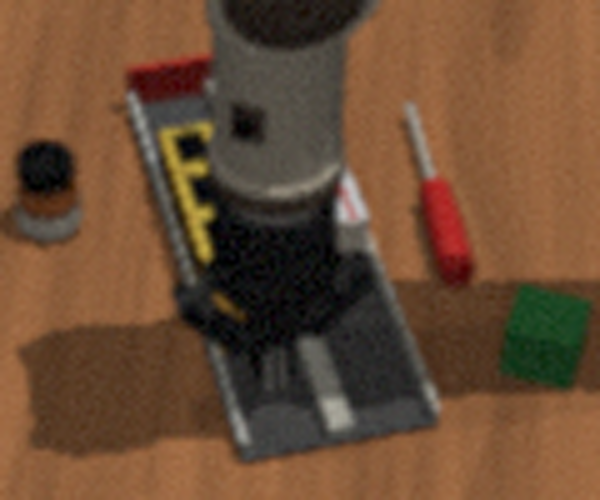

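```bash
python3 -c "
from h import *
for uv in[(178,292),(195,315),(230,345),(368,258),(372,280),(320,325),(265,390),(287,388)]:
    u=((uv[0]+.5)/5+264.5,(uv[1]+.5)/5+164.5)
    a=tray(cast('side',u,0));b=tray(cast('side',u,.2))
    for X in(-.122,-.136):print(uv,X,(a+(b-a)*(X-a[0])/(b[0]-a[0])))"
```

```text
(178, 292) -0.122 [-0.122   0.0953  0.1155]
(178, 292) -0.136 [-0.136   0.0984  0.1313]
(195, 315) -0.122 [-0.122   0.0849  0.092 ]
(195, 315) -0.136 [-0.136   0.0882  0.1081]
(230, 345) -0.122 [-0.122   0.0628  0.0581]
(230, 345) -0.136 [-0.136   0.0664  0.0746]
(368, 258) -0.122 [-0.122  -0.024   0.1147]
(368, 258) -0.136 [-0.136  -0.0191  0.1304]
(372, 280) -0.122 [-0.122  -0.0276  0.0939]
(372, 280) -0.136 [-0.136  -0.0227  0.11  ]
(320, 325) -0.122 [-0.122   0.0047  0.0609]
(320, 325) -0.136 [-0.136   0.0092  0.0774]
(265, 390) -0.122 [-0.122   0.0395  0.0079]
(265, 390) -0.136 [-0.136   0.0435  0.0252]
(287, 388) -0.122 [-0.122   0.0249  0.0057]
(287, 388) -0.136 [-0.136   0.0291  0.023 ]
```

Call:
play_rows:
  commands: "0.8 0 -0.2 0.007 0;0.6 0 0 0 0;0.5 0 0 0 0;0.5 0 0 0 0;0.5 0 0 0 0"

```text
time: 3.95
ee_pos: [0.5579, 0.0624, 0.038]
eef_rot: [-1.344, 0.965, -0.964]
force: [-3.0, 8.0, 5.0]
opening: 0.0005
```

Call:
play_rows:
  commands: "0.5 0 0 0 0;0.5 0 0 0 0;0.5 0 0 0 0;0.5 0 0 0 0;0.5 0 0 0 0"

```text
time: 4.45
ee_pos: [0.5658, 0.0403, 0.038]
eef_rot: [-1.344, 0.964, -0.961]
force: [-1.1, 6.9, 4.8]
opening: -0.0001
```

```bash
python3 -c "
from h import *
st((-.019,.034,.036))
im=cams.get_image('top');cv2.imwrite(f'pics/top3.png',im[:,:,::-1])
for a,c in labels('top',im)['y']: print(a,c,tray(cast('top',c,.051)))
cv2.imwrite('pics/c3.png',cv2.resize(im[150:250,250:400,::-1],None,fx=4,fy=4,interpolation=2))"
```

```text
t 4.45 p [0.5658 0.0403 0.038 ] tray [-0.0696  0.0348  0.038 ] F [-1.1124  6.9269  4.7533] op -8.800411206661522e-05
tool axes x,y,z in tray axes:
 [[ 1.      0.0013 -0.003 ]
 [-0.003   0.0013 -1.    ]
 [-0.0013  1.      0.0013]]
turn about y to bring +x on D / -D: [np.float64(0.001319722438198318), np.float64(-3.140272931151595)] q7 0.1857846426193544
shift cm tool axes [ 5.065   0.1858 -0.0871]
26 [317.15 165.73] [0.0052 0.0989 0.051 ]
65 [352.74 174.83] [0.0885 0.0427 0.051 ]
62 [338.24 179.73] [0.0465 0.0427 0.051 ]
65 [323.74 184.83] [0.0046 0.0421 0.051 ]
19 [356.   186.89] [0.0853 0.008  0.051 ]
18 [341.72 191.61] [0.0443 0.0083 0.051 ]
18 [326.61 197.  ] [0.0008 0.0076 0.051 ]
206 [295.51 221.02] [-0.0991 -0.0271  0.051 ]
```

View pics/c3.png

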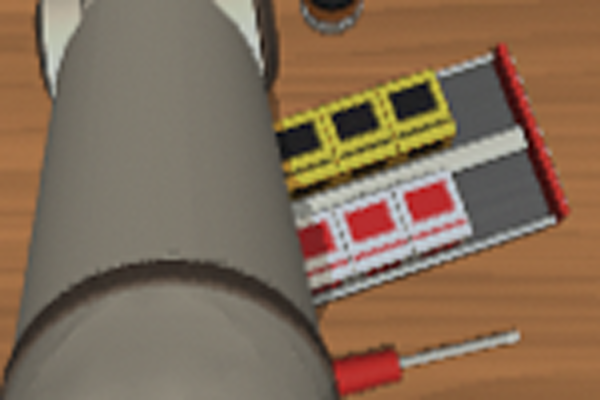

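Call:
play_rows:
  commands: "0.5 0 -0.1 0 0;0.5 0 0 0 0;0.5 0 0 0 0;0.5 0 0 0 0;0.5 0 0 0 0"

```text
time: 5.0
ee_pos: [0.573, 0.0164, 0.038]
eef_rot: [-1.344, 0.964, -0.961]
force: [-3.1, 6.9, 4.9]
opening: 0.0
```

Call:
play_rows:
  commands: "0.5 0 0 0 0;0.5 0 0 0 0;0.4 0 0 0 0;0.3 0 0 0 0;0.2 0 0 0 0"

```text
time: 5.5
ee_pos: [0.5791, -0.0017, 0.038]
eef_rot: [-1.344, 0.964, -0.962]
force: [-1.3, 7.5, 5.7]
opening: 0.0002
```

```bash
python3 -c "
from h import *
st((-.019,.034,.036))
im=cams.get_image('top');cv2.imwrite(f'pics/top4.png',im[:,:,::-1])
for a,c in labels('top',im)['y']: print(a,c,tray(cast('top',c,.051)))"
```

```text
t 5.5 p [ 0.5791 -0.0017  0.038 ] tray [-0.0256  0.0338  0.038 ] F [-1.3221  7.4878  5.6571] op 0.0002147508899302336
tool axes x,y,z in tray axes:
 [[ 1.      0.001  -0.0029]
 [-0.0029  0.0012 -1.    ]
 [-0.001   1.      0.0012]]
turn about y to bring +x on D / -D: [np.float64(0.0009852621012085333), np.float64(-3.140607391488585)] q7 0.2602570792691669
shift cm tool axes [0.6556 0.1968 0.0199]
12 [284.75 163.58] [-0.077  0.134  0.051]
66 [367.79 169.74] [0.1322 0.0428 0.051 ]
65 [353.37 174.78] [0.0902 0.0423 0.051 ]
14 [370.64 181.79] [0.1277 0.0084 0.051 ]
17 [356.76 186.76] [0.0873 0.0077 0.051 ]
229 [314.97 216.24] [-0.0459 -0.0318  0.051 ]
```

Call:
play_rows:
  commands: "0.15 0 0 0 0;0.15 0 0 0 0;0.1 0 0 0 0;0.1 0 0 0 0;0.1 0 0 0 0"

```text
time: 6.05
ee_pos: [0.5808, -0.0067, 0.038]
eef_rot: [-1.344, 0.965, -0.961]
force: [-3.1, 9.0, 7.0]
opening: 0.0001
```

Call:
play_rows:
  commands: "0.1 0 0 0 0;0.05 0 0 0 0;0 0 0 0 0"

```text
time: 6.35
ee_pos: [0.5808, -0.0067, 0.038]
eef_rot: [-1.344, 0.965, -0.959]
force: [-3.8, 10.6, 7.8]
opening: 0.0004
```

Call:
play_rows:
  commands: "0.1 0 0 0 0;0.1 0 0 0 0;0 0 0 0 0"

```text
time: 6.65
ee_pos: [0.5808, -0.0068, 0.038]
eef_rot: [-1.344, 0.965, -0.956]
force: [-6.0, 14.4, 9.8]
opening: 0.0003
```

Call:
play_rows:
  commands: "0.15 0 0 0 0;0.15 0 0 0 0;0 0 0 0 0"

```text
time: 6.95
ee_pos: [0.5808, -0.0069, 0.038]
eef_rot: [-1.344, 0.967, -0.952]
force: [-9.2, 19.6, 13.6]
opening: 0.0004
```

```bash
python3 -c "
from h import *
st((-.019,.034,.036))
im=cams.get_image('top');cv2.imwrite(f'pics/top5.png',im[:,:,::-1])
for a,c in labels('top',im)['y']: print(a,c,tray(cast('top',c,.051)))
cv2.imwrite('pics/c5.png',cv2.resize(im[150:250,250:400,::-1],None,fx=5,fy=5,interpolation=2))"
```

```text
t 6.95 p [ 0.5808 -0.0069  0.038 ] tray [-0.0201  0.0338  0.038 ] F [-9.2322 19.5979 13.6043] op 0.000392650275012713
tool axes x,y,z in tray axes:
 [[ 0.9999  0.0057 -0.0102]
 [-0.0101 -0.0012 -0.9999]
 [-0.0057  1.     -0.0011]]
turn about y to bring +x on D / -D: [np.float64(0.0056975643774326195), np.float64(-3.1358950892123607)] q7 0.280664041264422
shift cm tool axes [0.1158 0.1978 0.0245]
10 [288.6 162.1] [-0.0656  0.1345  0.051 ]
66 [369.64 169.11] [0.1376 0.0428 0.051 ]
63 [355.17 174.14] [0.0954 0.0424 0.051 ]
14 [372.07 181.43] [0.1317 0.0081 0.051 ]
16 [358.81 185.94] [0.0934 0.008  0.051 ]
232 [320.16 214.51] [-0.0313 -0.0319  0.051 ]
```

View pics/c5.png

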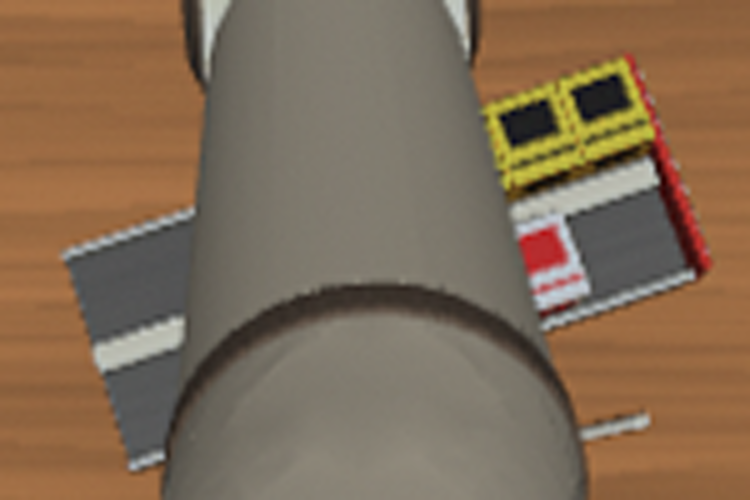

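Call:
play_rows:
  commands: "-0.3 0 0 0 0;-0.5 0 0 0 0;-1 0 0 0 0;-1.2 0 0 0 0;0 -1 0 0 0"

```text
time: 7.5
ee_pos: [0.5713, 0.014, 0.0462]
eef_rot: [-1.349, 0.966, -0.961]
force: [0.2, -0.2, -0.4]
opening: 0.0001
```

Call:
play_rows:
  commands: "0 -2 0 0 0;0 -2.5 0 0 0;-0.5 -2 0 0 0;-1 0 -2 0 0;-1 0 -2 0 0"

```text
time: 8.0
ee_pos: [0.5282, 0.0224, 0.1139]
eef_rot: [-1.344, 0.963, -0.968]
force: [-0.2, -0.2, -0.8]
opening: -0.0001
```

Call:
play_rows:
  commands: "0 0 -2 0 0;0 0 -0.8 0 0;0 0 0 0 0"

```text
time: 8.3
ee_pos: [0.5004, 0.0129, 0.1128]
eef_rot: [-1.346, 0.966, -0.966]
force: [0.2, -0.4, -0.6]
opening: -0.0
```

```bash
python3 -c "
from h import *
st((-.07,-.034,.036))
im=cams.get_image('side');cv2.imwrite(f'pics/side6.png',im[:,:,::-1])
cv2.imwrite('pics/c6.png',cv2.resize(im[165:265,265:385,::-1],None,fx=5,fy=5,interpolation=2))"
```

```text
t 8.3 p [0.5004 0.0129 0.1128] tray [-0.0647 -0.0359  0.1128] F [ 0.2293 -0.424  -0.6213] op -1.5589568265495935e-05
tool axes x,y,z in tray axes:
 [[ 1.     -0.0024  0.0005]
 [ 0.0005 -0.     -1.    ]
 [ 0.0024  1.     -0.    ]]
turn about y to bring +x on D / -D: [np.float64(-0.002395003218396733), np.float64(3.1391976503713965)] q7 0.22181308719169063
shift cm tool axes [-0.5344  7.6771  0.1925]
```

View pics/c6.png

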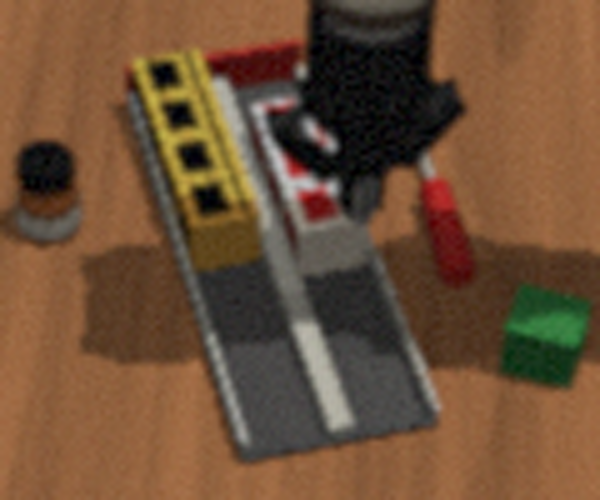

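Call:
play_rows:
  commands: "-0.4 0 0.2 0 0;0 2 0 0 0;0 2 0 0 0;0 2 0 0 0;0 1.6 0 0 0"

```text
time: 8.85
ee_pos: [0.5024, 0.0189, 0.0352]
eef_rot: [-1.346, 0.965, -0.965]
force: [0.3, -0.5, 0.8]
opening: -0.0001
```

Call:
play_rows:
  commands: "0.8 0 0 0 0;0.6 0 0 0 0;0.5 0 0 0 0;0.5 0 0 0 0;0.5 0 0 0 0"

```text
time: 9.35
ee_pos: [0.5115, -0.0092, 0.0371]
eef_rot: [-1.345, 0.965, -0.965]
force: [-1.7, 6.1, 5.4]
opening: 0.0
```

```bash
python3 -c "
from h import *
st((.023,-.034,.036))
im=cams.get_image('top');cv2.imwrite(f'pics/top7.png',im[:,:,::-1])
l=labels('top',im)
for k in 'yw':
  for a,c in l[k]: print(k,a,c,tray(cast('top',c,.051)))"
```

```text
t 9.35 p [ 0.5115 -0.0092  0.0371] tray [-0.0403 -0.0326  0.0371] F [-1.7239  6.1416  5.4353] op 3.0175126921895165e-05
tool axes x,y,z in tray axes:
 [[ 1.     -0.0013 -0.0004]
 [-0.0004  0.0013 -1.    ]
 [ 0.0013  1.      0.0013]]
turn about y to bring +x on D / -D: [np.float64(-0.0013499912479299258), np.float64(3.1402426623418633)] q7 0.2584676430570022
shift cm tool axes [ 6.329   0.111  -0.1339]
y 66 [369.64 169.11] [0.1376 0.0428 0.051 ]
y 63 [355.17 174.14] [0.0954 0.0424 0.051 ]
y 51 [286.69 188.39] [-0.0936  0.0656  0.051 ]
y 48 [344.6  185.92] [0.057  0.0207 0.051 ]
y 13 [372.08 181.38] [0.1318 0.0082 0.051 ]
y 16 [358.81 185.94] [0.0934 0.008  0.051 ]
w 54 [385.85 188.98] [ 0.1594 -0.0238  0.051 ]
w 71 [357.1  199.73] [ 0.0758 -0.0263  0.051 ]
w 20 [345.8 203.5] [ 0.0436 -0.0261  0.051 ]
```

Call:
play_rows:
  commands: "0.5 0 -0.1 0 0;0.5 0 0 0 0;0.5 0 0 0 0;0.5 0 0 0 0;0.5 0 0 0 0"

```text
time: 9.9
ee_pos: [0.518, -0.0311, 0.0369]
eef_rot: [-1.345, 0.964, -0.962]
force: [-1.2, 6.3, 5.9]
opening: -0.0003
```

Call:
play_rows:
  commands: "0.5 0 0 0 0;0.5 0 0 0 0;0.5 0 0 0 0;0.5 0 0 0 0;0.5 0 0 0 0"

```text
time: 10.4
ee_pos: [0.5259, -0.0547, 0.0369]
eef_rot: [-1.345, 0.964, -0.962]
force: [-1.9, 6.0, 5.4]
opening: 0.0001
```

Call:
play_rows:
  commands: "0.3 0 0 0 0;0.2 0 0 0 0;0.1 0 0 0 0"

```text
time: 10.7
ee_pos: [0.5278, -0.0606, 0.0368]
eef_rot: [-1.345, 0.964, -0.962]
force: [-2.1, 6.7, 5.7]
opening: 0.0
```

```bash
python3 -c "
from h import *
st((.022,-.034,.036))
im=cams.get_image('top');cv2.imwrite(f'pics/top8.png',im[:,:,::-1])
l=labels('top',im)
for k in 'yw':
  for a,c in l[k]: print(k,a,c,tray(cast('top',c,.051)))"
```

```text
t 10.7 p [ 0.5278 -0.0606  0.0368] tray [ 0.0137 -0.0337  0.0368] F [-2.0706  6.6621  5.717 ] op 5.783444248440603e-06
tool axes x,y,z in tray axes:
 [[ 1.      0.0007 -0.0019]
 [-0.0019  0.0006 -1.    ]
 [-0.0007  1.      0.0006]]
turn about y to bring +x on D / -D: [np.float64(0.0006721249249404222), np.float64(-3.1409205286648527)] q7 0.3598392283843246
shift cm tool axes [ 0.8314  0.082  -0.0343]
y 69 [315.96 179.3 ] [-0.0104  0.0637  0.051 ]
y 9 [373.78 168.11] [0.1493 0.0418 0.051 ]
y 18 [312.89 210.89] [-0.0465 -0.0163  0.051 ]
y 121 [358.12 242.37] [ 0.0389 -0.1348  0.051 ]
w 55 [385.87 188.98] [ 0.1595 -0.0238  0.051 ]
w 47 [377.45 193.06] [ 0.134 -0.027  0.051]
```

Call:
play_rows:
  commands: "0.2 0 0 0 0;0.15 0 0 0 0;0.1 0 0 0 0;0.1 0 0 0 0;0.1 0 0 0 0"

```text
time: 11.25
ee_pos: [0.5298, -0.0665, 0.0368]
eef_rot: [-1.346, 0.964, -0.962]
force: [-2.2, 5.6, 4.8]
opening: 0.0
```

Call:
play_rows:
  commands: "0.1 0 0 0 0;0.1 0 0 0 0;0.1 0 0 0 0;0 0 0 0 0"

```text
time: 11.65
ee_pos: [0.5304, -0.0683, 0.0368]
eef_rot: [-1.345, 0.965, -0.96]
force: [-3.6, 7.5, 6.4]
opening: -0.0
```

Call:
play_rows:
  commands: "0.1 0 0 0 0;0.1 0 0 0 0;0 0 0 0 0"

```text
time: 11.95
ee_pos: [0.5304, -0.0683, 0.0368]
eef_rot: [-1.345, 0.966, -0.957]
force: [-5.6, 12.9, 9.7]
opening: 0.0
```

Call:
play_rows:
  commands: "0.15 0 0 0 0;0.15 0 0 0 0;0 0 0 0 0"

```text
time: 12.25
ee_pos: [0.5304, -0.0684, 0.0368]
eef_rot: [-1.345, 0.967, -0.953]
force: [-8.1, 19.2, 14.5]
opening: -0.0
```

Call:
play_rows:
  commands: "-0.3 0 0 0 0;-0.5 0 0 0 0;-1 0 0 0 0;-1.2 0 0 0 0;0 -1 0 0 0"

```text
time: 12.75
ee_pos: [0.5209, -0.0458, 0.0454]
eef_rot: [-1.349, 0.966, -0.961]
force: [-0.6, 0.0, 0.0]
opening: 0.0002
```

Call:
play_rows:
  commands: "0 -2 0 0 0;0 -2.5 0 0 0;0 -2.5 0 0 0;-1 -2.5 0 0 0;-3 -2 0 0 0"

```text
time: 13.25
ee_pos: [0.5114, -0.0131, 0.1637]
eef_rot: [-1.344, 0.966, -0.972]
force: [-0.2, 0.2, 0.3]
opening: -0.0001
```

Call:
play_rows:
  commands: "-4 -1 0 0 0;-4 0 0 0 0;-4 0 0 0 0;-4 0 0 0 0;-4 0 0 0 0"

```text
time: 13.75
ee_pos: [0.4455, 0.1804, 0.1722]
eef_rot: [-1.345, 0.964, -0.966]
force: [0.3, -0.1, -0.1]
opening: 0.0001
```

Call:
play_rows:
  commands: "-4 0 0 0 0;-4 0 0 0 0;-4 0 0 0 0;-4 0 0 0 0;0 0 0 0 0"

```text
time: 14.25
ee_pos: [0.3917, 0.3372, 0.1725]
eef_rot: [-1.346, 0.96, -0.956]
force: [0.0, -0.2, -0.2]
opening: -0.0001
```

```bash
python3 -c "
from h import *
st()
for n in('top','side'):
    im=cams.get_image(n);cv2.imwrite(f'pics/{n}9.png',im[:,:,::-1])
    l=labels(n,im)
    for k in 'yw':
      for a,c in l[k]: print(n,k,a,c,tray(cast(n,c,.051)))
a=cv2.resize(cv2.imread('pics/top9.png')[140:260,250:400],None,fx=2.6,fy=2.6,interpolation=2);b=cv2.resize(cv2.imread('pics/side9.png')[165:265,265:385],None,fx=3.12,fy=3.12,interpolation=2)
cv2.imwrite('pics/c9.png',np.hstack([a,b]))"
```

```text
t 14.25 p [0.3917 0.3372 0.1725] tray [-0.4068 -0.0344  0.1725] F [ 0.0131 -0.1551 -0.2071] op -0.0001339035532001615
tool axes x,y,z in tray axes:
 [[ 1.      0.0073 -0.0039]
 [-0.0039  0.0018 -1.    ]
 [-0.0073  1.      0.0018]]
turn about y to bring +x on D / -D: [np.float64(0.007307730794383609), np.float64(-3.1342849227954095)] q7 -0.5173519074851585
top y 66 [369.64 169.11] [0.1376 0.0428 0.051 ]
top y 62 [355.26 174.15] [0.0956 0.0423 0.051 ]
top y 62 [341.02 179.13] [0.0542 0.0418 0.051 ]
top y 64 [326.47 184.19] [0.0122 0.0413 0.051 ]
top y 12 [372.25 181.25] [0.1323 0.0084 0.051 ]
top y 14 [358.64 186.  ] [0.0929 0.008  0.051 ]
top y 16 [344.5 191. ] [0.052  0.0075 0.051 ]
top y 18 [330.   196.17] [0.0102 0.0068 0.051 ]
top w 21 [382.67 180.48] [0.1598 0.0012 0.051 ]
top w 69 [378.78 192.68] [ 0.1378 -0.0272  0.051 ]
top w 10 [389.  195.5] [ 0.161  -0.0434  0.051 ]
top w 71 [364.13 197.82] [ 0.0955 -0.0275  0.051 ]
top w 70 [349.54 202.86] [ 0.0537 -0.0277  0.051 ]
top w 140 [337.71 241.88] [-0.0114 -0.1161  0.051 ]
side y 18 [297.22 179.39] [0.1383 0.0451 0.051 ]
side y 19 [300.37 187.47] [0.0958 0.0439 0.051 ]
side y 23 [303.39 196.  ] [0.0527 0.0436 0.051 ]
side y 22 [306.5  204.27] [0.0121 0.0428 0.051 ]
side y 50 [346.8  245.28] [-0.1889 -0.0347  0.051 ]
side w 21 [319.95 184.14] [ 0.0958 -0.0256  0.051 ]
side w 22 [323.41 192.41] [ 0.0532 -0.0264  0.051 ]
side w 13 [350.69 204.23] [-0.023  -0.0995  0.051 ]
```

View pics/c9.png

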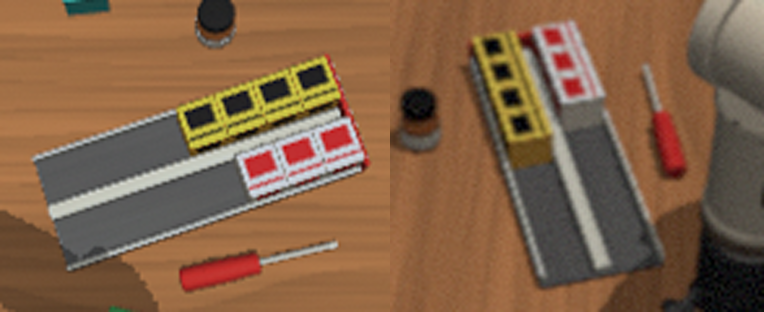

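View pics/top9.png

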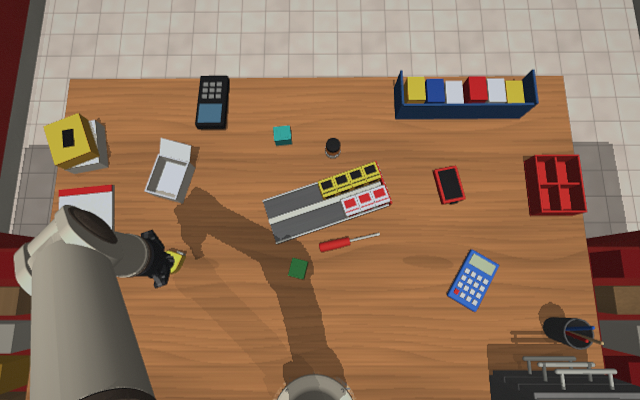

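```bash
python3 -c "
from plant import r
print(r.hand_in())"
```

```text
the job is handed in; nothing more can be done
None
```

Both rows are pushed home against the red stop, yellow first and then white. I pushed each row as one train from behind with the shut fingers, then backed off, raised the arm clear of the tray and handed in at about 14.4 s of the 48 s.

- **At the stop:** on both rows the pushing force rose to about 25 N with no further movement. The top view puts both front cartons' labels at x = 137.6–137.8 mm in the tray frame, against 139 mm expected. That is within the roughly 2 mm calibration error, and the two rows agree with each other.
- **Rows together:** the labels are 41–43 mm apart for 42 mm cartons, so the rows show no gaps, and all the cartons are upright in both views.
- **Other items:** the last pictures show the other items in the same places as at the start. I only checked these by eye. The arm hides part of the tape measure in the top view, but it passed well above it and the wrist read no contact force.
- **Check that fell short:** in the last side view the label finder missed the front white carton. For that carton I relied on the top view and on seeing it in the side picture.

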